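# Seat a turning blank against the hidden stop of the boring machine

### The arm

A 7-joint arm with a two-finger parallel gripper is mounted at the origin on the work surface. World frame = base frame: x ahead of the robot, y to its left, z up, the work surface at z = 0. Lengths are in m, angles in rad, forces in N, time in s.
With the tool pointing down it reaches from about 0.4 to 0.85 m from the base axis. Payload 6.9 kg.
Tool frame: the origin (TCP) lies midway between the tips of the shut fingers; the grasp point (between the pads) lies behind it (ctrl.pinch_z is the z of the grasp point in the tool frame, in m); z points along the fingers, y is the line along which they close (so a half turn about z gives the same grasp; the last joint's range is limited). The gripper opens to 85 mm and grips with 20 to 120 N. Pads are 22 mm wide; open, the fingers measure 114 mm over their backs; the gripper's body (76 mm by 85 mm) begins 54 mm behind the grasp point. The pads swing forward as they close: fully open they stand 13 mm farther back than shut.
Start: joints at [1.268, 0.507, -0.238, 1.5, 0.126, 1.149, -0.155], TCP at [0.248, -0.574, 0.231] pointing down, gripper open.
Joint ranges: [-3.08, 3.08], [-0.24, 2.05], [-1.43, 1.35], [0, 2.5], [-1.52, 4.66], [0.17, 1.96], [-2.89, 2.89]. Speed limits (rad/s): [2.39, 2.39, 3.14, 3.14, 3.14, 3.14, 3.14].

### API

Orientations are given as a unit quaternion [w, x, y, z].
In Python, from station import ctrl, get_state, vision, ticket, models gives the robot as it stands. Calls block until the motion is done:
- ctrl.movep(position, orientation): joint-space move of the TCP to a pose.
- ctrl.movel(position, frame=None, max_speed=0.15): straight line of the TCP; frame=None keeps the orientation; max_speed is the mean speed in m/s.
- ctrl.set_joints(angles): joint-space move.
- ctrl.ungrasp() and ctrl.close_gripper(force=None): open the fingers fully, or close them until they stop; force is the grip in N (None keeps the last).
- ctrl.pause(seconds).
- ctrl.ik(position, orientation): joint angles nearest the present ones, or None.
- get_state(): the state.
- vision.grab_frame(name): name is "side" or "top"; returns (picture, depth): 480x640x3 uint8, blue, green, red; 480x640 float32, m along the optical axis (not along the pixel's ray), 0 where there is no reading.
- vision.camera_info(name): a dict with "mtx" (3x3 intrinsics, pixels), "R" (3x3) and "t" (3): a world point X has camera coordinates R X + t. Camera axes: x right, y down, z forward; pixel columns grow to the right and rows downward; lengths in m; the calibration is good to about 2 mm. A picture is of the moment at which its call begins. camera_info takes no time and is no camera call.
A pose or a line that the arm cannot do raises ctrl.Unreachable and nothing moves.
- ticket.close_job(): hands the job in; it is judged then, once.
Trained networks look in the newest picture that a camera, given by its name, has taken for a name from the list of things; names that differ only in an ending like _2 or _b are one class to them, and where a whole thing is asked for, a point or a joint stands for the part that bears it (a point fixed in the world has none). Each returns a list of dicts, best first, with "p" (0 to 1); they miss things now and then, are a little off and sometimes report something else, mostly with a low value. They report only what shows in the picture. A call takes as long as a camera call.
- models.recognise(camera, target): "point" ([column, row] in pixels, amid what is visible of it).
- models.masks_of(camera, target): "mask" (480x640 bool, what is visible of it) and "point" ([column, row] in pixels, amid what is visible of it).
The state is a dict: "time": time; "qpos": joint angles; "qd": joint speeds; "tau": joint torques, N m; "tcp_pos": TCP position; "eef_rot": TCP orientation; "contact_force": force on the tool from outside, world axes, zero at the start; "wrist_torque": the same for the moment, N m; "width": finger opening in m; "gripper_force": force on a finger pad.
Only numpy, scipy, OpenCV 4.12 (cv2) and the standard library are available. Lean on these libraries where they do the work, as an engineer would, in place of code of your own. Each camera call takes 0.05 s, during which the arm holds its last target. There are 200 camera calls.

### The job

Put the dark square turning blank into the open trough of the boring machine and slide it lengthwise under the red guard until you feel it come fully home against the stop hidden in there. Push gently, then let go and leave it lying in the trough against the stop. Do not disturb the pale blank.

Things in the scene. Friction and masses are not known exactly. Their poses are not given: they have to be found in the camera images.
- dark_blank: Dark brown square wooden turning blank, 240 mm long, 44 x 44 mm in section, 0.27 to 0.40 kg, both ends waxed cream over the last 8 mm. Loose, lying flat on the table at the start. Origin at its middle (22 mm above what it lies on); its x axis runs along its length. Either end may go in first.
- pale_blank: Pale wooden blank of the same size with the same waxed ends: a bystander, to stay where it lies (within 30 mm). Origin at its middle, x along its length. The two blanks lie about 150 mm apart, roughly parallel, and may have changed places.
- machine: End-boring machine, fixed: an aluminium trough leading under a red guard, grey-green motor head (145 high) behind. Origin on the table under the trough's centre line and the guard's mouth; +y runs along the trough into the guard. Open trough y -280 to 0 mm, 110 wide overall; floor 20 mm above the table, 60 wide between 14 mm thick ledges whose tops are at z 32 mm.
- guard_mouth (a point): Centre line of the trough floor (z 20 mm) at the red guard's open mouth, yellow edge on top; axes as the machine's. Guard: y 0 to 150 mm, 92 wide, opening 66 mm high above the floor, top at z 95 mm. Unseen inside stands the stop, a brass pad across the trough: its untouched face is 35 to 80 mm beyond the mouth, different at each start.
- stop_pad (a joint): Travel (m) of the hidden stop pad: 0 untouched, grows as the blank's end pushes it towards +y, 0.012 fully home, then a rubber buffer (3 N per mm). A weak spring (0.6 N at full travel) returns it; the blank's friction on the trough floor is enough to hold it in. The value does not tell where along the trough the pad stands. More than 40 N on the machine is too hard.

How it is judged:
By the outcome, as a careful person would: the job done as asked, in the order asked, and still so for the second after the job is handed in, with the robot touching nothing.
It also fails if it takes over 45 s, if anything falls off the work surface, if the arm or the gripper's body presses on something with over 40 N, if the wrist force passes 120 N, or if a joint passes its speed limit or range.

## Working session

There is one attempt and no reset: what is moved stays moved. The work goes in short steps, each a Python script; the robot and the scene stay as the last script left them, time stands still between calls to the robot, and variables do not carry over. Pictures are saved under pics/ and viewed, at most 10 in all, crops included, and the job is handed in when it is done.

```bash
mkdir -p pics
cat > h.py <<'E'
import numpy as np, cv2
from station import ctrl, get_state, vision, ticket, models
def cloud(cam, d):
    c=vision.camera_info(cam); K=np.array(c["mtx"]);R=np.array(c["R"]);t=np.array(c["t"])
    v,u=np.mgrid[0:480,0:640]
    P=np.stack([(u-K[0,2])/K[0,0]*d,(v-K[1,2])/K[1,1]*d,d],-1)
    return (P-t)@R   # R^T(P-t)
E
python3 - <<'E'
from h import *
print({k:np.round(v,3) if not np.isscalar(v) else v for k,v in get_state().items()}, ctrl.pinch_z)
ims=[]
for cam in("top","side"):
    im,d=vision.grab_frame(cam); cv2.imwrite(f"pics/{cam}0.png",im); W=cloud(cam,d)
    np.savez(f"{cam}0.npz",im=im,d=d,W=W)
    for n in("dark_blank","pale_blank","machine"):
        for r in models.masks_of(cam,n)[:2]:
            m=r["mask"]&(d>0); 
            if m.sum()<20: continue
            p=W[m]; z=p[:,2]; 
            print(cam,n,round(r["p"],2),np.round(r["point"]),m.sum(),"z",np.round(np.percentile(z,[5,50,95]),3),"med",np.round(np.median(p,0),3))
            top=p[(z>np.percentile(z,90)-.008)] if n!="machine" else p
            rc=cv2.minAreaRect((top[:,:2]*1000).astype(np.float32)); print("  rect",np.round(rc[0],1),np.round(rc[1],1),round(rc[2],1))
E
```

```text
{'time': 0.0, 'qpos': array([ 1.267,  0.508, -0.238,  1.501,  0.126,  1.149, -0.155]), 'qd': array([ 0.   ,  0.001,  0.002, -0.001, -0.   ,  0.001, -0.   ]), 'tau': array([-0.0000e+00, -6.2060e+01, -2.1870e+00, -2.4966e+01,  1.3000e-02,
        1.2000e-02, -0.0000e+00]), 'tcp_pos': array([ 0.248, -0.573,  0.23 ]), 'eef_rot': array([-0.001,  0.979,  0.203, -0.   ]), 'contact_force': array([ 0.059, -0.098,  0.485]), 'wrist_torque': array([-0.027,  0.021, -0.018]), 'gripper_force': 0.0, 'width': 0.08544403272169838} -0.0187
top dark_blank 0.85 [524. 255.] 4903 z [0.008 0.043 0.047] med [ 0.52  -0.365  0.043]
  rect [ 524. -371.] [241.5  46.3] 3.2
top pale_blank 0.83 [432. 264.] 4310 z [0.015 0.044 0.047] med [ 0.503 -0.216  0.044]
  rect [ 504.9 -218.2] [240.6  44.9] 0.5
top machine 0.86 [137. 266.] 26721 z [0.017 0.077 0.15 ] med [0.512 0.268 0.077]
  rect [510.9 227.1] [215.9 568.2] 1.2
side dark_blank 0.85 [406. 200.] 2845 z [0.002 0.033 0.045] med [ 0.508 -0.353  0.033]
  rect [ 523.5 -368. ] [243.6  54.2] 2.5
side pale_blank 0.57 [374. 230.] 3114 z [0.005 0.037 0.045] med [ 0.488 -0.198  0.037]
  rect [ 503.8 -215.2] [ 51.8 242.3] 89.9
side pale_blank 0.34 [138. 376.] 34457 z [0.016 0.109 0.15 ] med [0.467 0.417 0.109]
  rect [357.8 487.8] [200.7 481.8] 76.7
side machine 0.85 [137. 376.] 34667 z [0.014 0.107 0.15 ] med [0.467 0.416 0.107]
  rect [541.1 354.4] [457.9 858.5] 27.2
```

View pics/top0.png

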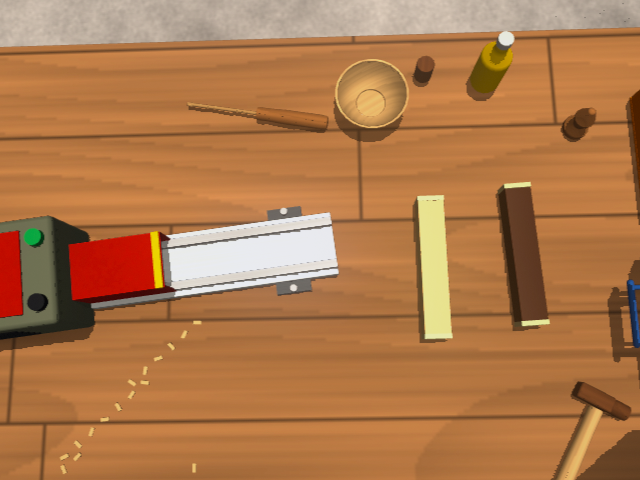

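View pics/side0.png

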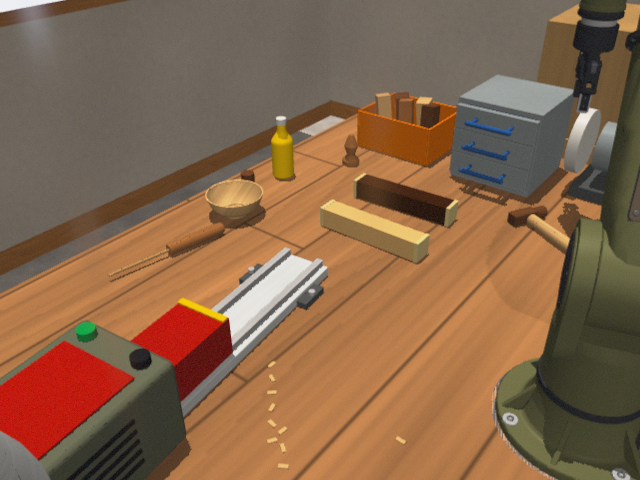

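The top view shows the dark blank at about (524,255), the pale blank at (432,265), the trough from (335,245) to the mouth at (162,262), and the guard to its left. The side view agrees with this. Next I'll fit the trough axis and the mouth.

Run:
```python
from h import *
f=np.load("top0.npz"); W=f["W"]; im=f["im"].astype(int)
u=np.mgrid[0:480,0:640][1]; v=np.mgrid[0:480,0:640][0]
reg=(u>60)&(u<345)&(v>205)&(v<312)
P=W[reg]
# guard top
g=P[(abs(P[:,2]-.095)<.006)]; print("guard",len(g),np.median(g[:,2]), cv2.minAreaRect((g[:,:2]*1000).astype(np.float32)))
# floor / ledges
t=P[(P[:,2]>.012)&(P[:,2]<.045)]
print(np.histogram(t[:,2],bins=np.arange(.012,.046,.002)))
rc=cv2.minAreaRect((t[(t[:,2]>.028)&(t[:,2]<.037)][:,:2]*1000).astype(np.float32)); print("ledges rect",rc)
L=t[(t[:,2]>.029)&(t[:,2]<.036)]
# per y-slice: floor edges (low band between ledges)
F=t[(t[:,2]>.016)&(t[:,2]<.024)]
C=[]
for y in np.arange(.0,.30,.02):
    a=F[abs(F[:,1]-y)<.006]; b=L[abs(L[:,1]-y)<.006]
    if len(a)>10 and len(b)>10: print(round(y,3),"floor",np.round(np.percentile(a[:,0],[1,50,99]),4),"ledge",np.round(np.percentile(b[:,0],[1,99]),4),len(a),len(b))
# yellow
Y=W[reg&(im[...,2]>180)&(im[...,1]>150)&(im[...,0]<90)]; print("yellow",len(Y),np.round(np.median(Y,0),4), cv2.minAreaRect((Y[:,:2]*1000).astype(np.float32)))
# dark blank fit (z top)
for n,ur in(("dark",(490,560)),("pale",(405,465))):
    m=(u>ur[0])&(u<ur[1])&(v>170)&(v<350)&(abs(W[...,2]-.044)<.006); p=W[m]
    rc=cv2.minAreaRect((p[:,:2]*1000).astype(np.float32));print(n,rc,np.median(p[:,2]))
    q=p[:,:2]-p[:,:2].mean(0); print(p[:,:2].mean(0), np.linalg.svd(q,full_matrices=False)[2][0])
```

```text
guard 5026 0.0916226532725195 ((519.2495727539062, 302.42254638671875), (147.173095703125, 153.3001251220703), 7.336963653564453)
(array([ 268,  255,  962, 2869, 3060, 1137,  233,  123,  394, 1040, 1042,
        378,   81,   26,   25,   31]), array([0.012, 0.014, 0.016, 0.018, 0.02 , 0.022, 0.024, 0.026, 0.028,
       0.03 , 0.032, 0.034, 0.036, 0.038, 0.04 , 0.042, 0.044]))
ledges rect ((536.7708129882812, 163.74505615234375), (142.1796875, 431.535400390625), 6.97829008102417)
0.0 floor [0.4906 0.5444 0.6   ] ledge [0.5009 0.5896] 306 110
0.02 floor [0.4702 0.5369 0.5979] ledge [0.4995 0.5863] 348 111
0.04 floor [0.4861 0.5427 0.6133] ledge [0.4969 0.5852] 322 106
0.06 floor [0.4848 0.5384 0.5939] ledge [0.4938 0.5825] 307 108
0.08 floor [0.4817 0.5358 0.5903] ledge [0.4922 0.5797] 302 107
0.1 floor [0.4789 0.5326 0.5873] ledge [0.4893 0.5782] 310 113
0.12 floor [0.476  0.5296 0.5848] ledge [0.4868 0.5749] 304 111
0.14 floor [0.4743 0.5267 0.5831] ledge [0.4849 0.5737] 313 111
0.16 floor [0.4715 0.5251 0.5803] ledge [0.4822 0.5703] 299 116
0.18 floor [0.4699 0.5228 0.5785] ledge [0.4794 0.5676] 304 106
0.2 floor [0.4671 0.5208 0.5757] ledge [0.4777 0.5662] 302 107
0.22 floor [0.4642 0.5177 0.5728] ledge [0.4747 0.5628] 294 108
0.24 floor [0.4619 0.5177 0.5712] ledge [0.4702 0.5601] 251 58
yellow 434 [0.5176 0.2349 0.0941] ((448.8838806152344, 128.1005859375), (396.04345703125, 76.92671966552734), 57.18351364135742)
dark ((524.0360717773438, -371.0293273925781), (241.4853973388672, 46.30682373046875), 3.235628128051758) 0.04397854880237809
[ 0.52113937 -0.37044373] [-0.99851928 -0.05439906]
pale ((504.87115478515625, -218.15234375), (240.6424560546875, 44.93593215942383), 0.45570841431617737) 0.04401453366224073
[ 0.5022861  -0.21761762] [-0.99997715 -0.00676087]
```

```bash
cat >> h.py <<'E'
TH=np.deg2rad(96.87); D=np.array([np.cos(TH),np.sin(TH)])   # trough direction
M=np.array([.518,.229])                                      # mouth centre (est.)
def q(a): return [0.,float(np.cos(a/2)),float(np.sin(a/2)),0.]
def fr(n=20):
    a=[]
    for _ in range(n): a.append(get_state()["contact_force"]); ctrl.pause(.01)
    return np.mean(a,0)
E
python3 - <<'E'
from h import *
B=np.array([.523,-.371]); ab=np.deg2rad(3.15); e=np.array([np.cos(ab),np.sin(ab)])
for k in(0,np.pi,-np.pi):
  for s in(1,-1):
    pk=B-s*e*.025; r=[]
    for p,a in((pk,ab+k),(M-D*.17,TH+k+(0 if s>0 else -np.pi)),(M-D*.06,TH+k+(0 if s>0 else -np.pi))):
        for z in(.035,.2):
            j=ctrl.ik([*p,z],q(a)); r.append(None if j is None else np.round(j,2))
    print(k,s,*r,sep="\n ")
f=np.load("top0.npz"); W=f["W"];im=f["im"].astype(int)
v,u=np.mgrid[0:480,0:640]
Y=W[(u>130)&(u<180)&(v>225)&(v<295)&(im[...,2]>180)&(im[...,1]>150)&(im[...,0]<90)]
Y=Y[abs(Y[:,2]-.095)<.008]; s=(Y[:,:2]-M)@D; l=(Y[:,:2]-M)@[-D[1],D[0]]
print("yellow s",np.percentile(s,[2,10,50,90,98]),"lat",np.percentile(l,[1,50,99]),len(Y))
R=W[(u>75)&(u<150)&(v>225)&(v<305)&(abs(W[...,2]-.0935)<.008)]
s=(R[:,:2]-M)@D; l=(R[:,:2]-M)@[-D[1],D[0]]; print("guard lat",np.percentile(l,[1,50,99]),"s",np.percentile(s,[1,99]))
E
```

```text
0
 1
 [ 0.69  0.7  -0.14  1.73  0.14  0.72 -1.04]
 [ 0.72  0.52 -0.18  1.56  0.1   1.07 -1.01]
 [ 0.22  0.68 -0.59  1.95  0.58  0.69 -0.61]
 [ 0.39  0.5  -0.83  1.76  0.42  1.06 -0.47]
 [ 0.02  0.69 -0.59  1.92  0.57  0.71 -0.79]
 [ 0.28  0.58 -1.02  1.74  0.54  1.14 -0.79]
0
 -1
 [ 0.64  0.75 -0.14  1.62  0.14  0.78 -1.08]
 [ 0.66  0.58 -0.18  1.44  0.11  1.12 -1.06]
 [-0.78  0.95  1.15  1.96 -1.06  1.01 -2.13]
 [-0.83  0.65  1.15  1.78 -0.65  1.15 -2.49]
 [ 0.32  0.94 -1.23  1.92  1.03  1.1   1.91]
 [ 0.36  0.67 -1.23  1.74  0.67  1.23  2.22]
3.141592653589793
 1
 [ 1.07  0.83 -0.83  1.73  0.75  0.93  1.56]
 [ 1.14  0.66 -0.95  1.55  0.56  1.22  1.71]
 [-0.78  0.95  1.15  1.96 -1.06  1.01 -2.13]
 [-0.83  0.65  1.15  1.78 -0.65  1.15 -2.49]
 [ 0.32  0.94 -1.23  1.92  1.03  1.1   1.91]
 [ 0.36  0.67 -1.23  1.74  0.67  1.23  2.22]
3.141592653589793
 -1
 [ 1.01  0.88 -0.84  1.61  0.75  1.    1.55]
 [ 1.05  0.72 -0.94  1.44  0.59  1.28  1.68]
 [ 0.22  0.68 -0.59  1.95  0.58  0.69 -0.61]
 [ 0.39  0.5  -0.83  1.76  0.42  1.06 -0.47]
 [ 0.02  0.69 -0.59  1.92  0.57  0.71 -0.79]
 [ 0.28  0.58 -1.02  1.74  0.54  1.14 -0.79]
-3.141592653589793
 1
 [ 1.07  0.83 -0.83  1.73  0.75  0.93  1.56]
 [ 1.14  0.66 -0.95  1.55  0.56  1.22  1.71]
 [-0.78  0.95  1.15  1.96 -1.06  1.01 -2.13]
 [-0.83  0.65  1.15  1.78 -0.65  1.15 -2.49]
 [ 0.32  0.94 -1.23  1.92  1.03  1.1   1.91]
 [ 0.36  0.67 -1.23  1.74  0.67  1.23  2.22]
-3.141592653589793
 -1
 [ 1.01  0.88 -0.84  1.61  0.75  1.    1.55]
 [ 1.05  0.72 -0.94  1.44  0.59  1.28  1.68]
 [ 0.22  0.68 -0.59  1.95  0.58  0.69 -0.61]
 [ 0.39  0.5  -0.83  1.76  0.42  1.06 -0.47]
 [ 0.02  0.69 -0.59  1.92  0.57  0.71 -0.79]
 [ 0.28  0.58 -1.02  1.74  0.54  1.14 -0.79]
yellow s [-5.93919030e-05  9.83912756e-04  6.01837487e-03  1.11892761e-02
  1.29155322e-02] lat [-0.04523911 -0.00019752  0.04428848] 431
guard lat [-0.0451636   0.00058376  0.04546485] s [0.01815208 0.13787602]
```

Run:
```python
from h import *
B=np.array([.523,-.371]); ab=np.deg2rad(3.12); e=np.array([np.cos(ab),np.sin(ab)]); pk=B-e*.025
ctrl.movep([*pk,.12],q(ab)); ctrl.movel([*pk,.0175],max_speed=.1)
print(get_state()["time"],get_state()["contact_force"])
ctrl.close_gripper(60); s=get_state(); print(s["width"],s["gripper_force"],s["tcp_pos"])
ctrl.movel([*pk,.16],max_speed=.12)
ctrl.movep([*(M-D*.175),.16],q(TH))
s=get_state(); print(s["time"],s["tcp_pos"],s["width"],fr())
im,d=vision.grab_frame("top"); cv2.imwrite("pics/top1.png",im); im2,_=vision.grab_frame("side"); cv2.imwrite("pics/side1.png",im2)
W=cloud("top",d); m=np.zeros((480,640),bool)
r=models.masks_of("top","dark_blank")
if r:
    p=W[r[0]["mask"]&(d>0)]; p=p[(p[:,2]>.15)&(p[:,2]<.22)]; s_=(p[:,:2]-M)@D; l=(p[:,:2]-M)@[-D[1],D[0]]
    print(r[0]["p"],np.percentile(s_,[1,99]),np.percentile(l,[1,50,99]),np.polyfit(s_,l,1),np.percentile(p[:,2],[5,50,95]))
```

```text
2.8583 [-0.03418628 -0.48633556  0.21584049]
0.04323174114300505 63.03576350212097 [ 0.49837709 -0.37257506  0.01814032]
6.25 [0.53930174 0.05338255 0.15976673] 0.04295082189232481 [ 0.02974769 -0.21572557 -3.22523949]
0.6 [-0.2707307  -0.03155962] [-0.02100763  0.00237797  0.02251588] [0.04162384 0.00645775] [0.16835202 0.18563508 0.18833155]
```

View pics/top1.png

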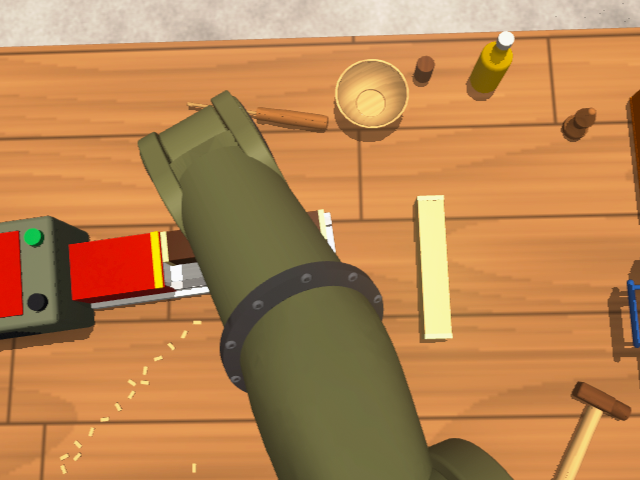

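View pics/side1.png

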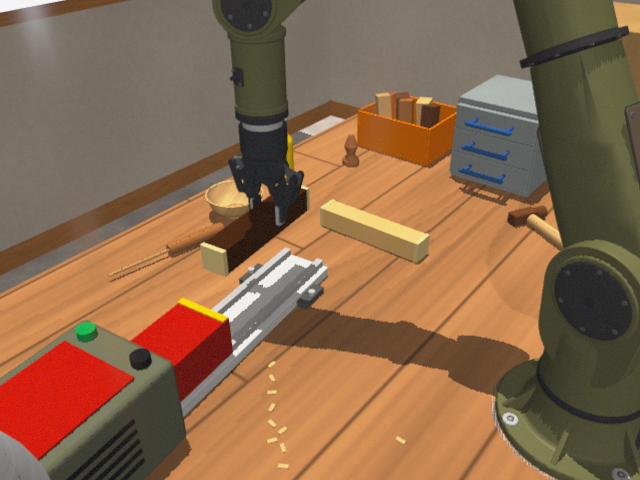

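The side view shows the blank held level above the trough, with its front end at about (215,258). The top view shows it in line with the guard. I'll check the yaw, then lower it until it touches the floor.

Run:
```python
from h import *
im,d=vision.grab_frame("top"); W=cloud("top",d); P=W[170:330,150:345].reshape(-1,3); P=P[abs(P[:,2]-.186)<.004]
s=(P[:,:2]-M)@D; l=(P[:,:2]-M)@[-D[1],D[0]]
for a in np.arange(-.28,-.02,.01):
    k=abs(s-a)<.005
    if k.sum()>8: print(round(a,2),k.sum(),np.round(np.percentile(l[k],[3,97]),4))
st=get_state(); r=st["eef_rot"]; print("yaw",np.rad2deg(2*np.arctan2(r[2],r[1])),r,st["tcp_pos"],(st["tcp_pos"][:2]-M)@D)
p=M-D*.175
ctrl.movel([*p,.050],max_speed=.1); b=fr(); print("base",b,get_state()["tcp_pos"])
z=.050
while z>.033:
    z-=.001; ctrl.movel([*p,z],max_speed=.03); f=fr(5)-b
    if f[2]>3: break
print("z cmd",z,get_state()["tcp_pos"],f,get_state()["time"])
```

```text
-0.27 113 [-0.0204  0.0201]
-0.26 133 [-0.0204  0.0121]
-0.25 39 [-0.021 -0.007]
-0.07 100 [-0.0046  0.0221]
-0.06 196 [-0.0189  0.0215]
-0.05 198 [-0.02    0.0212]
-0.04 207 [-0.0197  0.0218]
-0.03 101 [-0.0212  0.0218]
yaw 96.82193584765275 [-6.25293958e-06  6.63783051e-01  7.47925169e-01 -5.31498835e-05] [0.5390027  0.0548447  0.15993974] -0.17541716146678257
base [-0.08415236 -0.0727596  -3.29733081] [0.53926112 0.0552671  0.05054735]
z cmd 0.03699999999999999 [0.53906611 0.05527292 0.03806836] [-2.4380517  -1.22939235 13.68614532] 11.825
```

```bash
cat > push.py <<'E'
from h import *
Z=.0377; b=np.array([-.084,-.073]); n=np.array([-D[1],D[0]])
def go(t,v=.03,k=4):
    ctrl.movel([*(M+D*t),Z],max_speed=v); f=fr(k); return (f[:2]-b)@D,(f[:2]-b)@n,f[2]
E
python3 - <<'E'
from push import *
ctrl.movel([*(M-D*.175),Z],max_speed=.03); print(fr())
t=-.175; f=go(-.115,.06); print(np.round(f,2)); ref=f[0]; t=-.115
while t<-.045:
    t+=.002; f=go(t); st=get_state(); print(round(t,3),np.round(f,2),round((st["tcp_pos"][:2]-M)@D+.145,4),end=" | ")
    if f[0]<-5 or abs(f[1])>8 or st["time"]>34: break
print(st["time"],st["tcp_pos"])
E
```

```text
[-1.78253301 -0.70633603  5.77795015]
[-2.83  0.07  5.28]
-0.113 [-3.26  0.48  6.04] 0.031 | -0.111 [-3.82 -0.38  6.15] 0.0329 | -0.109 [-3.65 -0.25  5.93] 0.0349 | -0.107 [-3.34 -0.32  6.35] 0.0369 | -0.105 [-3.46 -0.58  5.79] 0.0389 | -0.103 [-3.4  -0.07  5.81] 0.0409 | -0.101 [-3.66  0.04  5.99] 0.0429 | -0.099 [-3.47 -0.06  6.07] 0.0449 | -0.097 [-3.98 -0.04  6.05] 0.0469 | -0.095 [-3.66 -0.39  6.24] 0.0488 | -0.093 [-4.34 -0.2   5.98] 0.0507 | -0.091 [-4.36 -0.22  6.04] 0.0527 | -0.089 [-4.3  -0.35  6.11] 0.0547 | -0.087 [-4.45 -0.59  6.42] 0.0566 | -0.085 [-4.82  0.26  6.83] 0.0583 | -0.083 [-7.96 -0.43  7.91] 0.0592 | 17.9583 [0.52883101 0.14385523 0.03806877]
```

Run:
```python
import push; from push import *
pos=lambda: round((get_state()["tcp_pos"][:2]-M)@D+.145,5)
for t in(-.082,-.081): print("push",t,np.round(go(t,.02,10),2),pos())
t=-.081
push.Z=.0370+.0015; print("unload",np.round(go(t,.02,10),2),pos(),get_state()["tcp_pos"][2])
push.Z=.0389
while t>-.088:
    f=go(t,.02,10); print(round(t,4),np.round(f,2),pos())
    if f[0]>-.3: break
    t-=.0004
print(get_state()["time"],get_state()["tcp_pos"])
```

```text
push -0.082 [-10.15   0.32   8.41] 0.05932
push -0.081 [-11.73   0.36   9.45] 0.05968
unload [-9.53 -0.87  0.79] 0.06023 0.03814033032861076
-0.081 [-8.97 -1.58 -0.86] 0.06027
-0.0814 [-7.83 -1.67 -1.64] 0.06028
-0.0818 [-7.24 -1.67 -1.68] 0.06011
-0.0822 [-6.78 -1.72 -1.93] 0.05994
-0.0826 [-6.27 -1.91 -1.97] 0.05976
-0.083 [-5.7  -2.1  -2.04] 0.05956
-0.0834 [-5.49 -1.72 -2.2 ] 0.05937
-0.0838 [-5.13 -2.03 -2.49] 0.05925
-0.0842 [-4.9  -2.6  -3.22] 0.05918
-0.0846 [-4.89 -2.53 -3.53] 0.05927
-0.085 [-4.84 -2.58 -3.89] 0.05925
-0.0854 [-4.21 -2.55 -4.36] 0.05922
-0.0858 [-4.17 -2.07 -4.15] 0.05908
-0.0862 [-3.66 -1.71 -4.58] 0.05888
-0.0866 [-2.76 -1.   -4.04] 0.05862
-0.087 [-2.35 -0.36 -3.96] 0.05825
-0.0874 [-0.83  0.   -3.66] 0.05789
-0.0878 [-0.41  0.17 -3.22] 0.05738
24.9583 [0.52847346 0.14200389 0.03895011]
```

Run:
```python
import push; from push import *
pos=lambda: round((get_state()["tcp_pos"][:2]-M)@D+.145,5)
push.Z=.0383; t=-.0870
while t<-.080:
    f=go(t,.02,5); print(round(t,4),np.round(f,2),pos())
    if f[0]<-3: break
    t+=.0005
ctrl.ungrasp(); print("open",get_state()["time"],fr(5),get_state()["width"])
ctrl.movel([*(M-D*.207),.0400],max_speed=.08)
ctrl.close_gripper(20); print(get_state()["time"],get_state()["width"],fr(10))
im,d=vision.grab_frame("side"); cv2.imwrite("pics/side2.png",im[150:480,:480])
```

```text
-0.087 [-1.11 -0.   -2.7 ] 0.05796
-0.0865 [-2.15 -0.12 -2.52] 0.05825
-0.086 [-2.85 -0.29 -1.95] 0.05867
-0.0855 [-4.05 -0.53 -1.79] 0.05911
open 26.6167 [-0.3486388   0.12102983 -0.17625966] 0.0852852174364899
29.0917 -0.00011952865740720193 [-0.00324682 -0.15286544  0.24875017]
```

View pics/side2.png

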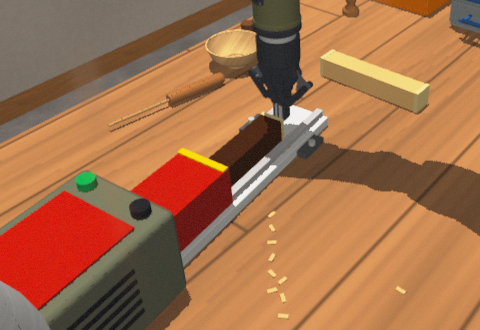

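The blank lies in the trough under the guard, and the closed fingers are just behind its rear end, near (278,130) in the crop. I'll finish with a gentle push on that end and then back away slowly.

Run:
```python
import push; from push import *
push.Z=.040; b0=fr(10); push.b=b0[:2]
pos=lambda: round((get_state()["tcp_pos"][:2]-M)@D,5)
t=-.205
while t<-.180:
    f=go(t,.03,3); print(round(t,4),round(f[0],2),pos(),end=" | ")
    if f[0]<-5 or get_state()["time"]>37: break
    t+=.001
print("\nback",get_state()["time"])
for _ in range(10):
    t-=.0005; f=go(t,.02,2); print(round(t,4),round(f[0],2),pos(),end=" | ")
    if f[0]>-.2 : break
ctrl.movel([*(M-D*.215),.04],max_speed=.1)
p=get_state()["tcp_pos"]; ctrl.movel([p[0],p[1],.14],max_speed=.15)
print("\n",get_state()["time"])
im,d=vision.grab_frame("side"); cv2.imwrite("pics/side3.png",im[150:480,:480])
```

```text
-0.205 0.32 -0.2048 | -0.204 -0.11 -0.20395 | -0.203 0.46 -0.20293 | -0.202 -0.25 -0.20193 | -0.201 -0.15 -0.20093 | -0.2 -0.08 -0.19995 | -0.199 0.16 -0.19895 | -0.198 0.43 -0.19793 | -0.197 0.6 -0.19691 | -0.196 -0.43 -0.19596 | -0.195 0.46 -0.19493 | -0.194 -0.49 -0.19392 | -0.193 0.49 -0.19293 | -0.192 0.16 -0.19194 | -0.191 -2.72 -0.19165 | -0.19 -5.06 -0.19106 | 
back 33.7083
-0.1905 -4.53 -0.19106 | -0.191 -3.85 -0.19104 | -0.1915 -1.73 -0.19113 | -0.192 -0.48 -0.19151 | -0.1925 0.31 -0.19213 | 
 36.2333
```

View pics/side3.png

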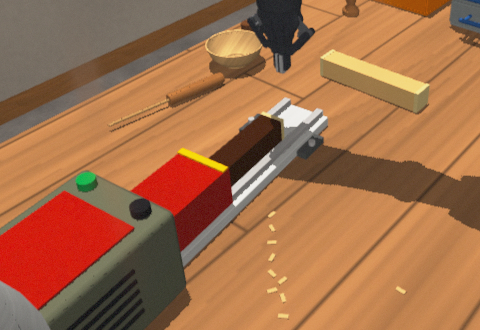

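The force rose as soon as the fingers touched the blank, with no soft travel first, so it is on the buffer. The picture shows it lying in the trough, with the arm clear and the pale blank still in its place.

```bash
python3 -c "
from h import *
print(ticket.close_job(), get_state()['time'])"
```

```text
the job is handed in; nothing more can be done
the job is handed in; nothing more can be done
```

The dark blank is lying in the trough, pushed gently (at most about 12 N) fully home against the hidden stop and released; the pale blank was not touched, and the job was handed in at about 36 s.

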